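# Turn the candle tin in the lantern to the front and shut the door

### The job

The candle tin in the lantern has its paper label turned away. While the lantern door is still open, roll the tin round by its lid's edge with a fingertip, through the open top, until the label squarely faces the door opening, then swing the glass door fully shut. Be gentle: the thin lid dents and the glass cracks under a hard push, and the bowl, lighter case and tumblers stay where they are.

Things in the scene. Friction and masses are not known exactly. Their poses are not given: they have to be found in the camera images.
- lantern: Square lantern fixed to the table: 130 x 130 mm outside, 100 mm tall, open at the top, clear 4 mm acrylic walls with dark steel corner posts (8 mm) and a 10 mm floor. Origin at the centre of its underside; x points out through the front (the door's side), z up. The front looks roughly away from the robot.
- lid_centre (a point): Centre of the lid's bare, flat top, about 80 mm above the table. The closed tin, 90 mm across, stands in the lantern's middle, about 16 mm from the walls, on a plate turning about its upright axis. Lid and plate sit crooked: near the edge the top lies up to 4 mm above or below this height, changing along the way round. Pressed, the tin does not give way; over 22 N dents it.
- label (a point): Middle of the paper label on the tin's side, 45 mm from its axis, about 46 mm above the table. A 16 mm wide paper strip runs from it over the lid's edge onto the top and shows from above which way the label faces. Ignore the axes.
- tin (a joint): Turn of the tin in rad, counter-clockwise from above: 0 = label faces the lantern's back (-x), 3.14 or -3.14 = straight out of the door opening (+x). Range -6.2 to 6.2; stays where left. Dry friction 0.15 N m: a fingertip moving round on the lid 30 to 38 mm from its centre must press about 5 to 12 N to drag it; with less it slips.
- door (a joint): Opening of the glass door in rad: 0 shut, growing as it swings outwards to 1.7. Stiff hinge (0.06 N m), stays where it is left; it stops hard at 0. More than 22 N on it cracks the glass.
- door_hinge (a point): On the door's upright hinge axis, front left post (lantern frame x +65, y +61 mm), 55 mm above the table; axes as the lantern's. Pane 5 mm thick, 122 wide, 88 tall, lower edge 11 mm above the table. Shut, it runs from the hinge to -y, outer face at x +70 mm. A 10 mm knob stands 12 mm out of the outer face near the free edge.
- door_middle (a point): Point on the door's outer face, 80 mm from the hinge axis, 55 mm above the table; it moves with the door. Its x axis points out of the outer face.
- bowl: Matte black ceramic bowl, 120 mm across, 50 mm tall; origin at the centre of its underside. Bystander.
- lighter_case: Stainless lighter case lying flat, 36 x 58 x 14 mm; origin at the centre of its underside. Bystander.
- tumbler_a: Amber glass tumbler, 72 mm across, 85 mm tall; origin at the centre of its underside. Bystander.
- tumbler_b: Second amber glass tumbler, the same. Bystander.
Mind the look-alikes: they are no part of the job. There is more than one size of the lantern; the one meant has the size given above.

How it is judged:
By the outcome, as a careful person would: the job done as asked, in the order asked, and still so for the second after the job is handed in, with the robot touching nothing.
It also fails if it takes over 72 s, if anything falls off the work surface, if the arm or the gripper's body presses on something with over 40 N, if the wrist force passes 120 N, or if a joint passes its speed limit or range.

### The arm

A 7-joint arm with a two-finger parallel gripper is mounted at the origin on the work surface. World frame = base frame: x ahead of the robot, y to its left, z up, the work surface at z = 0. Lengths are in m, angles in rad, forces in N, time in s.
With the tool pointing down it reaches from about 0.425 to 0.925 m from the base axis. Payload 6.8 kg.
Tool frame: the origin (TCP) lies on the centre line of the jaws, within the pads' length; the fingertips stand 8 mm ahead of it and the grasp point (between the pads) lies 11 mm behind it; z points along the fingers, y is the direction in which the jaws open and shut (so a half turn about z gives the same grasp; the last joint's range is limited). The gripper opens to 85 mm and grips with 20 to 120 N. Pads are 22 mm wide; open, the fingers measure 114 mm over their backs; the gripper's body (76 mm by 85 mm) begins 54 mm behind the grasp point. The pads swing forward as they close: fully open they stand 13 mm farther back than shut.
Start: joints at [-0.108, 0.477, 0.022, 1.555, -0.011, 1.109, -0.083], TCP at [0.675, 0, 0.239] pointing down, gripper open.
Joint ranges: [-2.96, 2.96], [-0.34, 2.1], [-1.41, 1.46], [0.24, 2.44], [-1.37, 4.51], [0.17, 1.92], [-2.96, 2.96]. Speed limits (rad/s): [2.39, 2.39, 3.14, 3.14, 3.14, 3.14, 3.14].

### API

Orientations are given as a rotation vector (axis times angle).
In Python, from bench import robot gives the robot as it stands. The module is installed in compiled form; this text tells all that it offers.
- The arm moves only by the shell command python3 -m jog 'ROWS' [OPENING] [FORCE]. ROWS is text: rows parted by semicolons, each of 6 numbers parted by spaces: the shift along the tool's x, y, z in mm, then the turn, a rotation vector about the tool's x, y, z in rad. In form: x y z rx ry rz; .... A call has 1 to 5 rows; each row shifts and turns the pose as measured when the row begins, along the tool's axes as they then stand; what a row does not reach is not made up. A row lasts 1/10 s, in which the tool goes at most 50 mm and 8.59 degrees, less where a joint would pass 70% of its speed; a pose out of reach is approached as far as the arm can. A call is refused whole if a number of a shift passes 50 or a number of a turn 0.15, either way. A call with a gripper value outside its range is refused whole. OPENING is the finger opening in mm, from 0 to 85.4, set as the call begins (- or left out, the last holds). The fingers move at their own pace and stop on an object; FORCE is the grip in N (left out, the last holds). Time passes only in rows, so rows that do not move let the fingers close. It gives the time, the measured TCP pose, the force and the opening at its end, in the units of the state.
- robot.read_state(): the state, without advancing time (a new reading comes with each control period).
- robot.snapshot(name): name is "scene" or "side" or "wrist"; returns a dict with "color" (400x640x3 uint8, blue, green, red), "z_map" (400x640 float32, m along the optical axis (not along the pixel's ray), 0 where there is no reading), "camera_matrix" (3x3 intrinsics, pixels), "world_to_cam" (4x4, takes a point from world to camera coordinates). Camera axes: x right, y up, looking along -z (the intrinsics and any distortion apply to the point x, -y, -z); pixel columns grow to the right and rows downward; lengths in m; the calibration is good to about 2 mm. A picture is of the moment at which its call begins.
- robot.close_job(): hands the job in, once; it reports no verdict.
The state is a dict: "time_s": time; "qpos": joint angles; "dq": joint speeds; "effort": joint torques, N m; "ee_pos": TCP position; "tool_rot": TCP orientation; "wrist_force": force on the tool from outside, world axes, zero at the start; "wrist_torque": the same for the moment, N m; "grip_width": finger opening in m.
Only numpy, scipy, OpenCV 4.12 (cv2) and the standard library are available. Lean on these libraries where they do the work, as an engineer would, in place of code of your own. Each camera call takes 0.05 s, during which the arm holds its last target.

## Working session

There is one attempt and no reset: what is moved stays moved. The work goes in short steps, Python scripts to look and compute and a shell command to move; the robot and the scene stay as the last step left them, time stands still between calls to the robot, and variables do not carry over. Pictures are saved under pics/ and viewed, and the job is handed in when it is done.

```bash
mkdir -p pics; cat > h.py <<'E'
from bench import robot
import numpy as np, cv2
from scipy.spatial.transform import Rotation as R
def snap(n,f):
    s=robot.snapshot(n); cv2.imwrite('pics/'+f+'.png',s['color']); np.savez('pics/'+f+'.npz',**s); return s
def p2w(s,u,v,z=None,world_z=None):
    K=s['camera_matrix'];T=np.linalg.inv(s['world_to_cam'])
    d=np.linalg.inv(K)@np.array([u,v,1.]); d=np.array([d[0],-d[1],-d[2]])
    if world_z is not None:
        dw=T[:3,:3]@d; t=(world_z-T[2,3])/dw[2]; return T[:3,3]+t*dw
    if z is None: z=s['z_map'][int(v),int(u)]
    return (T@np.r_[d*z,1])[:3]
def w2p(s,p):
    c=(s['world_to_cam']@np.r_[p,1])[:3]; q=s['camera_matrix']@np.array([c[0],-c[1],-c[2]]); return q[:2]/q[2]
E
python3 - <<'E'
from h import *
st=robot.read_state(); print(st)
for n in ['scene','side','wrist']:
    s=snap(n,n+'0'); print(n,s['camera_matrix'].round(1).tolist(),s['world_to_cam'].round(3).tolist())
E
```

```text
{'time_s': 0.0, 'qpos': array([-0.10808336,  0.47777218,  0.02234678,  1.55646203, -0.01149993,
        1.10928326, -0.08311433]), 'dq': array([-0.00081852, -0.00110383,  0.00115766, -0.00019992, -0.00209021,
       -0.00017781,  0.00065437]), 'effort': array([-5.45967814e-04, -5.96443820e+01,  1.60769675e+00, -2.81194621e+01,
        1.24063640e-02,  9.39900521e-03,  2.20753498e-05]), 'ee_pos': array([ 6.74422964e-01, -2.94732884e-05,  2.38340090e-01]), 'tool_rot': array([-2.22063073e+00, -2.22059584e+00,  2.14003060e-03]), 'wrist_force': array([ 0.46109325, -1.05512244, -0.21405499]), 'wrist_torque': array([ 0.02713697, -0.00577592,  0.04096457]), 'grip_width': 0.08508042283630604}
scene [[460.4, 0.0, 310.0], [0.0, 460.4, 193.9], [0.0, 0.0, 1.0]] [[-0.094, 0.995, -0.016, 0.01], [-0.537, -0.037, 0.843, 0.209], [0.838, 0.088, 0.538, -1.59], [0.0, 0.0, 0.0, 1.0]]
side [[410.8, 0.0, 320.4], [0.0, 410.8, 196.1], [0.0, 0.0, 1.0]] [[-0.883, -0.468, 0.017, 0.484], [0.365, -0.664, 0.652, -0.209], [-0.294, 0.583, 0.758, -0.929], [0.0, 0.0, 0.0, 1.0]]
wrist [[306.0, 0.0, 322.1], [0.0, 306.0, 202.1], [0.0, 0.0, 1.0]] [[1.0, 0.001, -0.002, -0.673], [-0.001, 0.947, -0.322, 0.043], [0.002, 0.322, 0.947, -0.38], [0.0, 0.0, 0.0, 1.0]]
```

View pics/scene0.png

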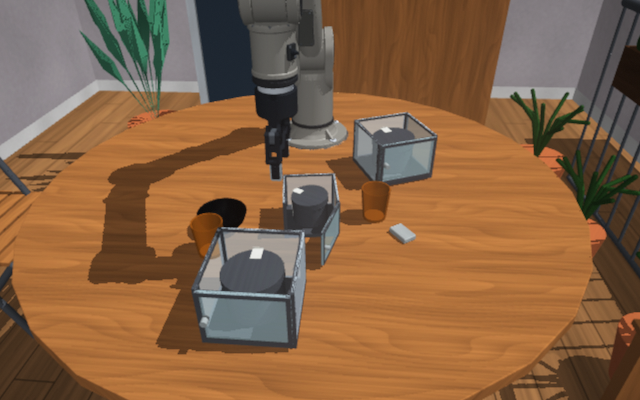

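View pics/side0.png

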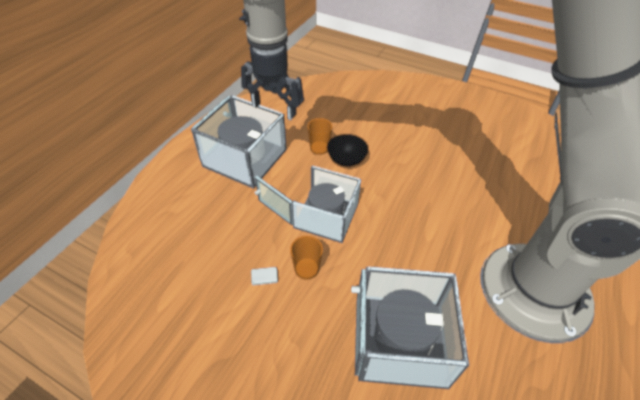

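View pics/wrist0.png

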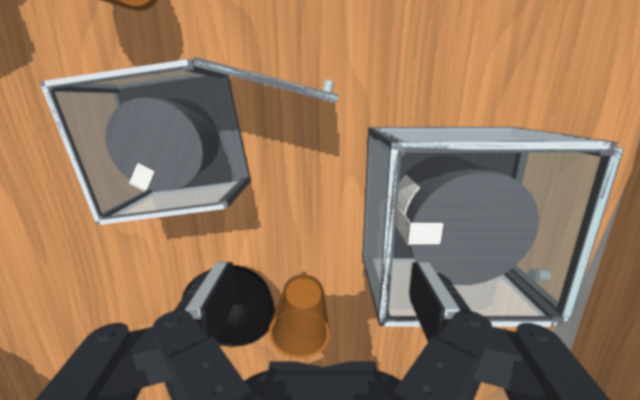

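```bash
python3 - <<'E'
from h import *
s=np.load('pics/wrist0.npz'); c=s['color']
cv2.imwrite('pics/w0c.png',cv2.resize(c[40:240,30:350],None,fx=2.5,fy=2.5,interpolation=cv2.INTER_CUBIC))
for uv in [(45,85),(192,62),(248,180),(100,220)]: print(uv,p2w(s,*uv,world_z=0.1).round(3))
print('lid',p2w(s,155,142,world_z=.08),'strip',p2w(s,141,178,world_z=.08))
for uv in [(337,97)]: print(uv,p2w(s,*uv,world_z=0.099).round(3))
sc=np.load('pics/scene0.npz')
for uv in [(312,192),(222,208),(375,190),(207,222),(402,233)]: print(uv,p2w(sc,*uv).round(3))
E
```

```text
(45, 85) [0.442 0.092 0.1  ]
(192, 62) [0.567 0.109 0.1  ]
(248, 180) [0.605 0.011 0.1  ]
(100, 220) [ 0.46  -0.029  0.1  ]
lid [0.51484585 0.04227649 0.08      ] strip [0.49490767 0.00719616 0.08      ]
(337, 97) [0.686 0.083 0.099]
(312, 192) [0.503 0.044 0.081]
(222, 208) [ 0.509 -0.185  0.027]
(375, 190) [0.45  0.198 0.059]
(207, 222) [ 0.62  -0.187  0.063]
(402, 233) [0.565 0.262 0.014]
```

View pics/w0c.png

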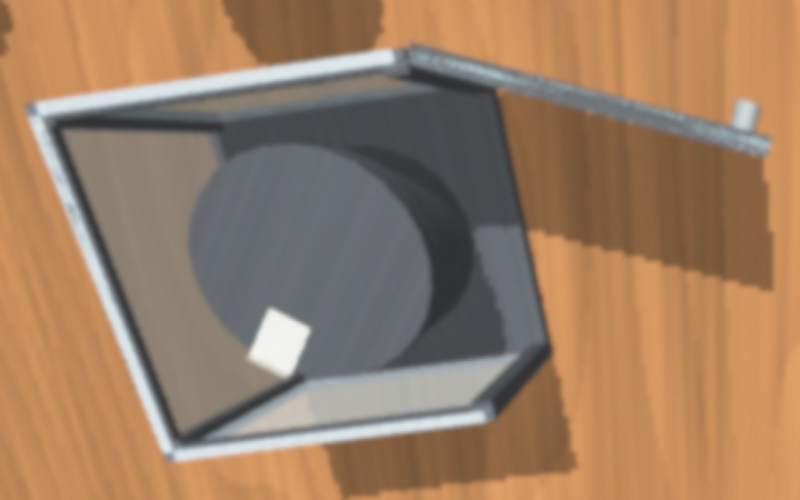

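```bash
python3 - <<'E'
from h import *
s=np.load('pics/wrist0.npz')
P=[]
for x,y in [(35,108),(403,60),(487,410),(172,453)]:
    p=p2w(s,x/2.5+30,y/2.5+40,world_z=.1); P.append(p); print(p.round(4))
P=np.array(P)
for i in range(4):
    d=P[(i+1)%4]-P[i]; print(np.linalg.norm(d),np.degrees(np.arctan2(d[1],d[0])))
print(P.mean(0))
print('lid',p2w(s,312/2.5+30,258/2.5+40,world_z=.08),'strip',p2w(s,280/2.5+30,342/2.5+40,world_z=.08))
E
```

```text
[0.4418 0.0933 0.1   ]
[0.5663 0.108  0.1   ]
[ 0.5814 -0.0128  0.1   ]
[ 0.4584 -0.0305  0.1   ]
0.1253605580549551 6.721865239851781
0.12172531665326752 -82.86913056079543
0.12430612261779099 -171.81830106578508
0.12490449372628207 97.62268738842884
[0.51197618 0.03950038 0.1       ]
lid [0.51445852 0.04115004 0.08      ] strip [0.49612202 0.00841036 0.08      ]
```

```bash
python3 -m jog '10 -40 0 0 0 0;10 -40 0 0 0 0;10 -40 0 0 0 0;10 -40 0 0 0 0;0 0 0 0 0 0' 0 40; python3 - <<'E'
from h import *
s=snap('wrist','wrist1'); print(robot.read_state()['ee_pos'],robot.read_state()['wrist_force'])
cv2.imwrite('pics/w1c.png',cv2.resize(s['color'],(800,500)))
E
```

```text
time_s: 0.65
ee_pos: [0.5075, 0.0404, 0.2347]
tool_rot: [-2.22, -2.218, 0.01]
wrist_force: [1.7, 0.2, 0.1]
grip_width: 0.0122
[0.51015113 0.03987065 0.23531449] [0.32424869 0.15325017 0.26353549]
```

View pics/w1c.png

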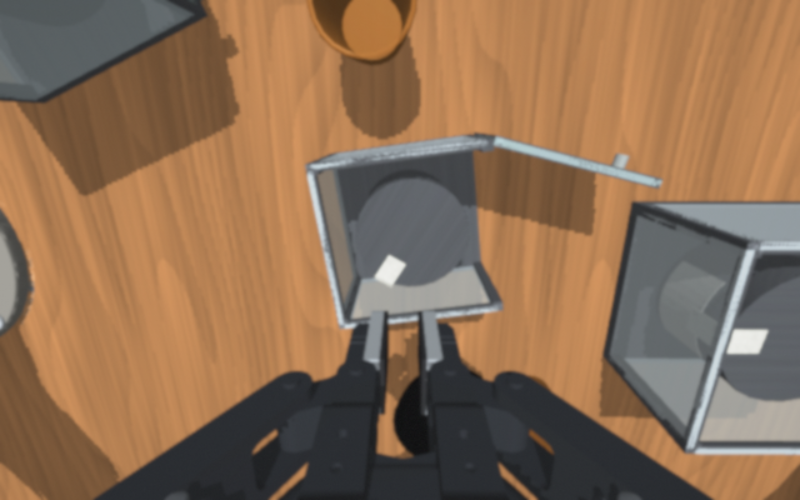

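```bash
python3 - <<'E'
from h import *
s=np.load('pics/wrist1.npz'); c=s['color']
cv2.imwrite('pics/w1d.png',cv2.resize(c[100:270,240:410],None,fx=3.5,fy=3.5,interpolation=cv2.INTER_CUBIC))
E
```

```text
(no output)
```

View pics/w1d.png

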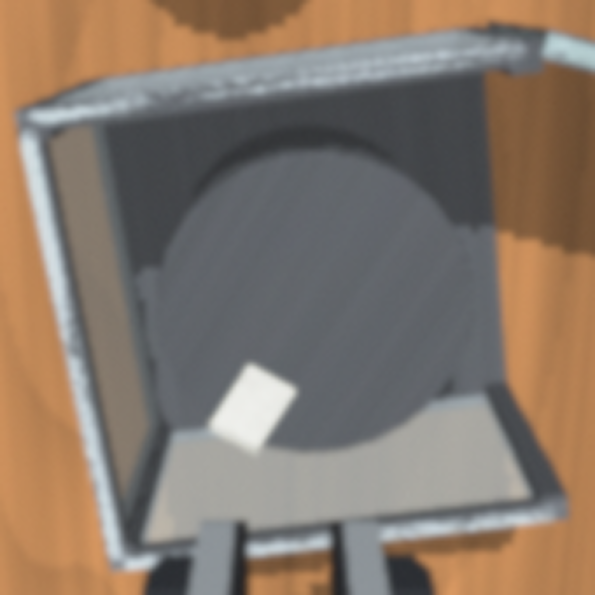

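```bash
python3 - <<'E'
from h import *
s=np.load('pics/wrist1.npz')
f=lambda x,y,z:p2w(s,x/3.5+240,y/3.5+100,world_z=z)
P=np.array([f(*p,.1) for p in [(38,118),(512,52),(552,503),(122,552)]])
for i in range(4):
    d=P[(i+1)%4]-P[i]; print(P[i].round(4),np.linalg.norm(d),np.degrees(np.arctan2(d[1],d[0])))
print(P.mean(0))
l=f(316,299,.08); a=f(274,376,.08);b=f(233,441,.08)
print(l,a,b,np.linalg.norm(b-l)); g=lambda d:np.degrees(np.arctan2(d[1],d[0]))
print(g(a-l),g(b-l),g(b-a))
E
```

```text
[0.444  0.0929 0.1   ] 0.11662894033181083 7.7272809252022
[0.5595 0.1086 0.1   ] 0.12189085906790209 -80.93441183548691
[ 0.5787 -0.0118  0.1   ] 0.12113615258742717 -172.5136123690302
[ 0.4586 -0.0276  0.1   ] 0.12135965216154304 96.94387993109028
[0.51021421 0.04050813 0.1       ]
[0.51324807 0.04108091 0.08      ] [0.50142029 0.01818683 0.08      ] [ 0.4893419  -0.00205664  0.08      ] 0.04931889469594063
-117.32225468950826 -118.9945470130088 -120.82266998323828
```

```bash
python3 -m jog '35 3 30 0 0 0;0 0 45 0 0 0;0 0 40 0 0 0;0 0 0 0 0 0'; python3 - <<'E'
from h import *
st=robot.read_state(); print(st['ee_pos'],st['wrist_force'],R.from_rotvec(st['tool_rot']).as_matrix().round(3).tolist())
s=snap('side','side1');snap('scene','scene1')
cv2.imwrite('pics/s1c.png',cv2.resize(s['color'][120:280,220:420],None,fx=4,fy=4)[:600])
E
```

```text
time_s: 1.1
ee_pos: [0.52, 0.0758, 0.12]
tool_rot: [2.223, 2.214, 0.008]
wrist_force: [-0.8, -1.6, 0.3]
grip_width: 0.0002
[0.52001412 0.07575567 0.12001856] [-0.81598549 -1.64059941  0.31523307] [[0.004, 1.0, 0.007], [1.0, -0.004, 0.0], [0.0, 0.007, -1.0]]
```

View pics/s1c.png

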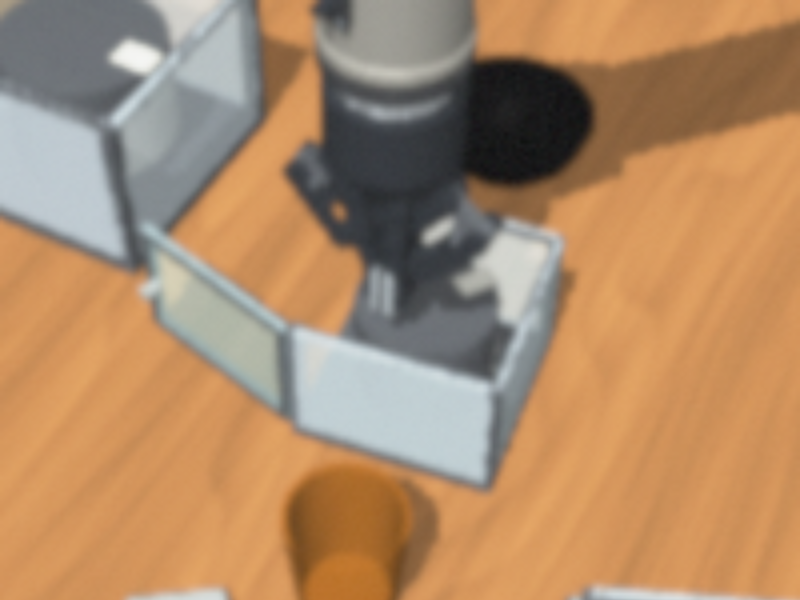

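```bash
python3 -m jog '0 -6 0 0 0 0;0 -1 8 0 0 0;0 0 10 0 0 0;0 0 3 0 0 0;0 0 2 0 0 0'; python3 -m jog '0 0 2 0 0 0;0 0 0 0 0 0'
```

```text
time_s: 1.7
ee_pos: [0.5213, 0.0756, 0.1065]
tool_rot: [2.219, 2.202, 0.033]
wrist_force: [0.3, 0.4, -0.2]
grip_width: -0.0001
time_s: 1.9
ee_pos: [0.5213, 0.0756, 0.1041]
tool_rot: [2.219, 2.202, 0.033]
wrist_force: [-0.4, -0.1, 0.2]
grip_width: -0.0
```

```bash
python3 - <<'E'
from h import *
st=robot.read_state(); print(st['qpos'].round(3),st['dq'].round(3),st['ee_pos'],R.from_rotvec(st['tool_rot']).as_matrix().round(3).tolist())
E
```

```text
[-0.235  0.402 -0.036  2.042  0.027  0.672 -0.297] [-0.001 -0.002  0.001 -0.003 -0.001  0.006  0.001] [0.52130639 0.07557529 0.10413988] [[0.008, 1.0, 0.026], [1.0, -0.008, 0.004], [0.004, 0.026, -1.0]]
```

```bash
python3 -m jog '0 -5 0 0 0 0;0 0 0 0 0 0'; python3 - <<'E'
from h import *
st=robot.read_state(); print(st['qpos'].round(4),st['ee_pos'].round(4),R.from_rotvec(st['tool_rot']).as_matrix().round(3).tolist())
E
python3 -m jog '0 0 0 -0.026 0 0;0 0 0 0 0 0';python3 - <<'E'
from h import *
st=robot.read_state(); print(st['qpos'].round(4),st['ee_pos'].round(4),R.from_rotvec(st['tool_rot']).as_matrix().round(3).tolist())
E
```

```text
time_s: 2.1
ee_pos: [0.5159, 0.0756, 0.104]
tool_rot: [2.219, 2.202, 0.033]
wrist_force: [-0.7, -0.5, -0.4]
grip_width: 0.0001
[-0.2369  0.3955 -0.0365  2.0541  0.0275  0.6668 -0.2998] [0.5159 0.0756 0.104 ] [[0.008, 1.0, 0.026], [1.0, -0.008, 0.004], [0.004, 0.025, -1.0]]
time_s: 2.3
ee_pos: [0.5158, 0.0757, 0.1042]
tool_rot: [2.206, 2.188, 0.062]
wrist_force: [-0.1, -0.1, 0.9]
grip_width: 0.0001
[-0.2451  0.3842 -0.0322  2.0737  0.0381  0.6328 -0.3126] [0.5158 0.0757 0.1042] [[0.008, 0.999, 0.052], [1.0, -0.008, 0.004], [0.004, 0.052, -0.999]]
```

```bash
python3 -m jog '0 -3 0 0.052 0 0;0 0 0 0 0 0';python3 - <<'E'
from h import *
st=robot.read_state(); print(st['ee_pos'].round(4),R.from_rotvec(st['tool_rot']).as_matrix().round(3).tolist())
E
python3 -m jog '0 0 8 0 0 0;0 0 2 0 0 0;0 0 0 0 0 0'
```

```text
time_s: 2.5
ee_pos: [0.5127, 0.0759, 0.1045]
tool_rot: [-2.227, -2.211, -0.004]
wrist_force: [0.1, -0.4, -0.3]
grip_width: -0.0001
[0.5127 0.0759 0.1045] [[0.007, 1.0, -0.001], [1.0, -0.007, 0.005], [0.005, -0.001, -1.0]]
time_s: 2.8
ee_pos: [0.5128, 0.0759, 0.0935]
tool_rot: [-2.228, -2.211, -0.006]
wrist_force: [0.4, -0.1, 0.1]
grip_width: 0.0001
```

Approach in 1 mm steps to find contact.

```bash
for i in 1; do python3 -m jog '0 0 2 0 0 0' | grep -E 'ee_pos|force'; python3 -m jog '0 0 1 0 0 0'| grep -E 'ee_pos|force'; python3 -m jog '0 0 1 0 0 0'| grep -E 'ee_pos|force'; python3 -m jog '0 0 1 0 0 0'| grep -E 'ee_pos|force'; done
```

```text
ee_pos: [0.5127, 0.0759, 0.0913]
wrist_force: [0.3, 0.5, 0.7]
ee_pos: [0.5128, 0.0759, 0.0907]
wrist_force: [-3.4, -0.5, 14.0]
ee_pos: [0.5132, 0.076, 0.0907]
wrist_force: [-3.3, -0.8, 15.2]
ee_pos: [0.5135, 0.076, 0.0907]
wrist_force: [-2.9, -1.5, 11.5]
```

```bash
cat > c.py <<'E'
from h import *
import sys
C=np.array([0.513,0.041])
st=robot.read_state(); p=st['ee_pos']; M=R.from_rotvec(st['tool_rot']).as_matrix(); d=p[:2]-C
print('t',round(st['time_s'],2),'r %.1f th %.1f z %.1f'%(np.hypot(*d)*1e3,np.degrees(np.arctan2(d[1],d[0])),p[2]*1e3),'toolx az %.1f'%np.degrees(np.arctan2(M[1,0],M[0,0])),'zax',M[:,2].round(3),'F',st['wrist_force'].round(1),'Ft tool',(M.T@st['wrist_force']).round(1))
E
python3 -m jog '0 -2 0.7 0 0 -0.06' >/dev/null; python3 c.py;python3 -m jog '-0.1 -2 0.7 0 0 -0.06' >/dev/null; python3 c.py; python3 -m jog '-0.1 -2 0.7 0 0 -0.06' >/dev/null; python3 c.py
```

```text
t 3.3 r 35.2 th 90.0 z 91.1 toolx az 93.0 zax [ 0.006  0.005 -1.   ] F [2.6 0.2 2.2] Ft tool [ 0.1  2.6 -2.2]
t 3.4 r 35.4 th 91.0 z 91.1 toolx az 96.6 zax [ 0.009  0.006 -1.   ] F [ 1.2 -0.6  1.4] Ft tool [-0.7  1.2 -1.4]
t 3.5 r 35.4 th 92.0 z 91.1 toolx az 100.2 zax [ 0.012  0.007 -1.   ] F [2.2 1.2 1.8] Ft tool [ 0.8  2.4 -1.8]
```

```bash
python3 -m jog '-0.3 -3 1 0 0 0' >/dev/null; python3 c.py;python3 -m jog '-0.3 -3 1 0 0 0' >/dev/null; python3 c.py; python3 -m jog '-0.3 -3 1.2 0 0 -0.06' >/dev/null; python3 c.py
```

```text
t 3.6 r 35.3 th 93.6 z 91.1 toolx az 100.2 zax [ 0.017  0.008 -1.   ] F [3.4 1.5 5.4] Ft tool [ 0.9  3.7 -5.3]
t 3.7 r 35.1 th 95.0 z 91.0 toolx az 100.1 zax [ 0.021  0.009 -1.   ] F [4.7 0.8 5.5] Ft tool [-0.   4.9 -5.3]
t 3.8 r 35.3 th 96.1 z 91.1 toolx az 103.5 zax [ 0.027  0.011 -1.   ] F [3.5 0.5 7. ] Ft tool [-0.3  3.7 -6.9]
```

```bash
python3 -m jog '-0.3 -4 1.3 0.02 0 0' >/dev/null; python3 c.py;python3 -m jog '-0.3 -5 1.3 0.02 0 0' >/dev/null; python3 c.py; python3 -m jog '-0.3 -5 1.3 0.02 0 -0.06' >/dev/null; python3 c.py; python3 - <<'E'
from h import *
s=snap('wrist','wrist2'); snap('scene','scene2'); 
cv2.imwrite('pics/w2c.png',cv2.resize(s['color'],(800,500)))
E
```

```text
t 3.9 r 35.1 th 98.9 z 91.1 toolx az 103.5 zax [ 0.012  0.008 -1.   ] F [3.8 0.9 7.5] Ft tool [ 0.   4.  -7.4]
t 4.0 r 34.9 th 102.9 z 91.1 toolx az 103.4 zax [-0.002  0.005 -1.   ] F [4.  0.9 7.4] Ft tool [ 0.   4.1 -7.4]
t 4.1 r 34.9 th 107.2 z 91.2 toolx az 106.8 zax [-0.017  0.001 -1.   ] F [4.3 1.  6.9] Ft tool [-0.2  4.3 -7. ]
```

View pics/w2c.png

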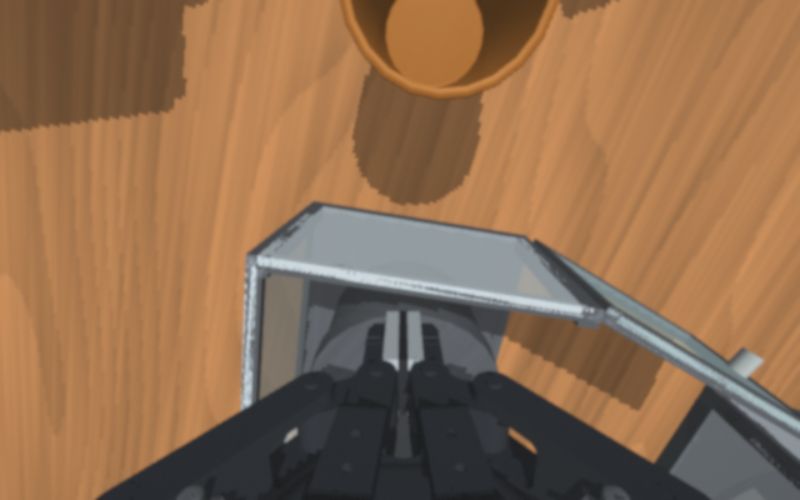

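```bash
python3 - <<'E'
from h import *
s=np.load('pics/scene2.npz')
cv2.imwrite('pics/s2c.png',cv2.resize(s['color'][160:270,260:370],None,fx=5,fy=5,interpolation=cv2.INTER_CUBIC))
E
python3 -m jog '-0.3 -5 1.3 0 0 -0.07' >/dev/null; python3 c.py;python3 -m jog '-0.3 -5 1.3 0.003 0 -0.07' >/dev/null; python3 c.py; python3 -m jog '-0.3 -5 1.3 0.003 0 -0.07' >/dev/null; python3 c.py
```

```text
t 4.3 r 34.9 th 111.1 z 91.2 toolx az 110.8 zax [-0.012  0.002 -1.   ] F [2.9 1.2 8.1] Ft tool [ 0.2  3.1 -8.2]
t 4.4 r 34.9 th 115.2 z 91.3 toolx az 114.9 zax [-0.009  0.003 -1.   ] F [3.3 1.7 7.3] Ft tool [ 0.2  3.7 -7.3]
t 4.5 r 34.8 th 119.5 z 91.4 toolx az 119.0 zax [-0.007  0.003 -1.   ] F [2.8 1.7 7.6] Ft tool [ 0.2  3.2 -7.6]
```

View pics/s2c.png

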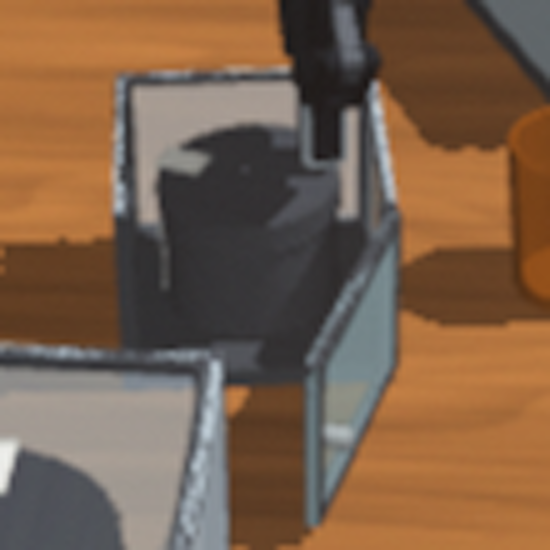

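```bash
python3 -m jog '-0.3 -5 1.3 0.003 0 -0.07;-0.3 -5 1.3 0.003 0 -0.07' >/dev/null; python3 c.py;python3 -m jog '-0.3 -5 1.3 0.003 0 -0.07;-0.3 -5 1.3 0.003 0 -0.07' >/dev/null; python3 c.py; python3 -m jog '-0.3 -5 1.3 0.003 0 -0.07;-0.3 -5 1.3 0.003 0 -0.07' >/dev/null; python3 c.py;  python3 - <<'E'
from h import *
s=snap('scene','scene3')
cv2.imwrite('pics/s3c.png',cv2.resize(s['color'][160:270,260:370],None,fx=5,fy=5,interpolation=cv2.INTER_CUBIC))
E
```

```text
t 4.7 r 34.9 th 128.0 z 91.4 toolx az 127.3 zax [-0.003  0.004 -1.   ] F [3.4 3.4 8.5] Ft tool [ 0.7  4.8 -8.5]
t 4.9 r 35.0 th 136.6 z 91.5 toolx az 135.5 zax [ 0.001  0.005 -1.   ] F [ 0.6  3.8 10.1] Ft tool [  2.3   3.2 -10. ]
t 5.1 r 35.1 th 145.3 z 91.5 toolx az 143.8 zax [ 0.005  0.005 -1.   ] F [-0.   4.2 11.9] Ft tool [  2.5   3.5 -11.9]
```

View pics/s3c.png

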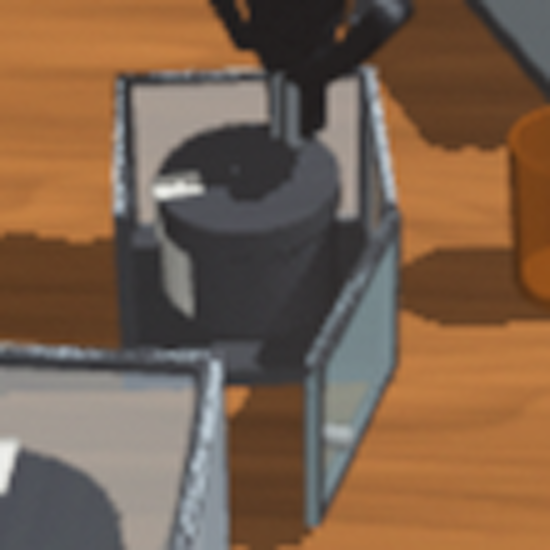

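```bash
python3 -m jog '-0.3 -5 1.2 0.004 0 -0.075;-0.3 -5 1.2 0.004 0 -0.075' >/dev/null; python3 c.py;python3 -m jog '-0.4 -5 1.1 0.004 0 -0.075;-0.4 -5 1.1 0.004 0 -0.075' >/dev/null; python3 c.py; python3 -m jog '-0.4 -5 1.1 0.004 0 -0.075;-0.4 -5 1.1 0.004 0 -0.075' >/dev/null; python3 c.py
```

```text
t 5.35 r 35.4 th 155.4 z 91.5 toolx az 152.8 zax [ 0.006  0.002 -1.   ] F [-1.   4.1 11.5] Ft tool [  2.7   3.3 -11.5]
t 5.55 r 35.7 th 165.4 z 91.4 toolx az 161.7 zax [ 0.007 -0.002 -1.   ] F [-2.6  4.4 12.3] Ft tool [  3.8   3.3 -12.4]
t 5.75 r 36.1 th 175.8 z 91.3 toolx az 170.7 zax [ 0.008 -0.007 -1.   ] F [-3.   4.5 13.2] Ft tool [  3.5   3.9 -13.3]
```

```bash
python3 -m jog '-0.5 -5 0.9 0.003 0 -0.085;-0.5 -5 0.9 0.003 0 -0.085' >/dev/null; python3 c.py;python3 -m jog '-0.5 -5 0.9 0.003 0 -0.085;-0.5 -5 0.9 0.003 0 -0.085' >/dev/null; python3 c.py; python3 - <<'E'
from h import *
s=snap('scene','scene4')
cv2.imwrite('pics/s4c.png',cv2.resize(s['color'][160:270,260:370],None,fx=5,fy=5,interpolation=cv2.INTER_CUBIC))
E
```

```text
t 5.95 r 36.6 th -173.2 z 91.3 toolx az -179.2 zax [ 0.009 -0.01  -1.   ] F [-2.5  3.8 10.4] Ft tool [  2.3   3.7 -10.5]
t 6.15 r 37.1 th -161.7 z 91.0 toolx az -169.1 zax [ 0.01  -0.014 -1.   ] F [-3.5  3.8 12.3] Ft tool [  2.6   4.1 -12.3]
```

View pics/s4c.png

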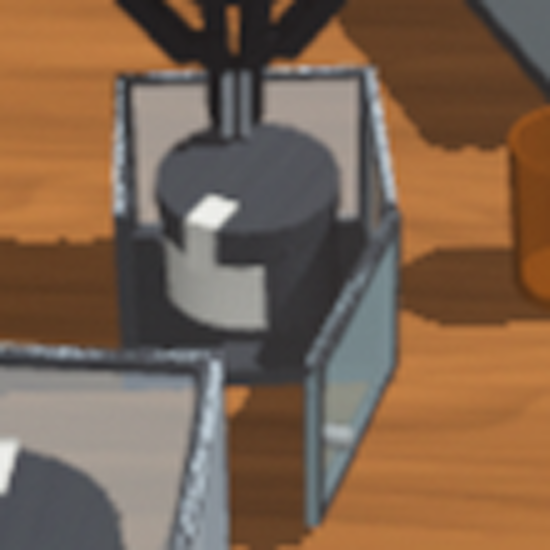

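```bash
python3 - <<'E'
from h import *
s=np.load('pics/scene4.npz')
f=lambda x,y,z=.08:p2w(s,x/5+260,y/5+160,world_z=z)[:2]
print((w2p(s,[.513,.041,.08])-[260,160])*5)
L=(f(157,185)+f(340,178))/2; print('lid centre via sides',L)
g=lambda d:np.degrees(np.arctan2(d[1],d[0]))
C=np.array([.513,.041])
a=f(225,197);b=f(202,225)
print(a,b,g(a-C),g(b-C),g(b-a))
print(g(f(240,200)-f(210,195))-90, g(f(218,228)-f(187,220))-90, g(f(187,220)-f(210,195)),g(f(218,228)-f(240,200)))
# lantern yaw from scene: back rim top corners
print(g(f(372,70,.1)-f(120,75,.1)))
E
```

```text
[252.80037605 171.66586564]
lid centre via sides [0.52186621 0.03980331]
[0.53617546 0.0298766 ] [0.56066004 0.02160869] -25.63934789137276 -22.139796262605532 -18.658711003062617
-12.753295991969452 -20.36675670688551 -20.96305041403093 -18.00461245489263
96.0468354989056
```

```bash
python3 -m jog '-0.9 -5 0.8 0.003 0 -0.095;-0.9 -5 0.8 0.003 0 -0.095' >/dev/null; python3 c.py;python3 -m jog '-0.9 -4 0.8 0.003 0 -0.08' >/dev/null; python3 c.py; python3 -m jog '-0.9 -3.5 0.8 0.003 0 -0.06' >/dev/null; python3 c.py; python3 - <<'E'
from h import *
s=snap('scene','scene5')
cv2.imwrite('pics/s5c.png',cv2.resize(s['color'][160:270,260:370],None,fx=5,fy=5,interpolation=cv2.INTER_CUBIC))
E
```

```text
t 6.4 r 37.6 th -148.6 z 90.7 toolx az -157.7 zax [ 0.011 -0.02  -1.   ] F [-2.2  2.3 10.9] Ft tool [  1.1   2.7 -11. ]
t 6.5 r 37.8 th -143.8 z 90.5 toolx az -153.0 zax [ 0.011 -0.023 -1.   ] F [-3.6  2.1 13.4] Ft tool [  2.2   3.2 -13.5]
t 6.6 r 37.9 th -139.6 z 90.4 toolx az -149.4 zax [ 0.011 -0.026 -1.   ] F [-4.1  0.9 13.9] Ft tool [  3.1   2.4 -13.9]
```

View pics/s5c.png

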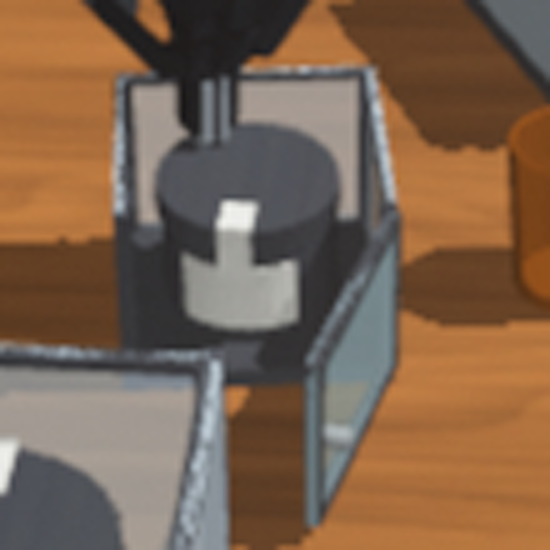

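```bash
python3 -m jog '0 0 -5 0 0 0;0 0 -20 0 0 0;0 0 -40 0 0 0;0 0 -40 0 0 0;0 0 0 0 0 0'; python3 - <<'E'
from h import *
s=snap('scene','scene6')
cv2.imwrite('pics/s6c.png',cv2.resize(s['color'][160:260,260:370],None,fx=6,fy=6,interpolation=cv2.INTER_CUBIC))
s=snap('wrist','wrist6'); 
cv2.imwrite('pics/w6c.png',cv2.resize(s['color'],(800,500)))
print(w2p(s,[.513,.041,.08]))
E
```

```text
time_s: 7.15
ee_pos: [0.4786, 0.0183, 0.1964]
tool_rot: [0.821, -3.026, 0.041]
wrist_force: [1.3, 1.3, 0.5]
grip_width: 0.0003
[327.37186855 249.5359483 ]
```

View pics/w6c.png

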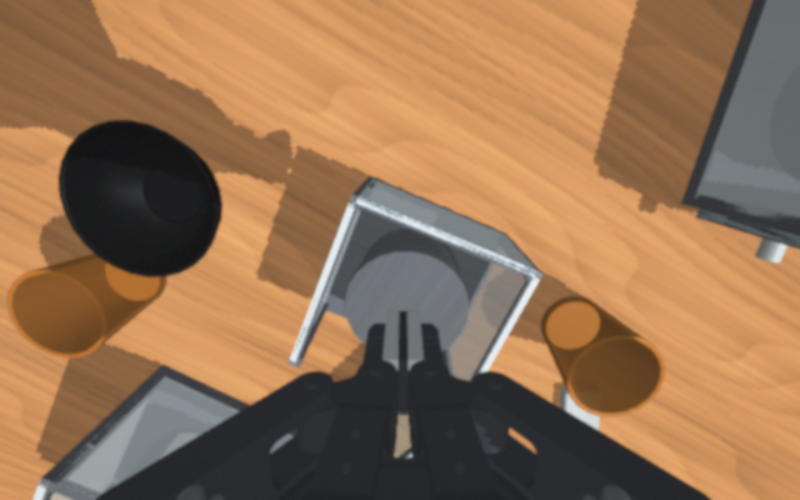

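View pics/s6c.png

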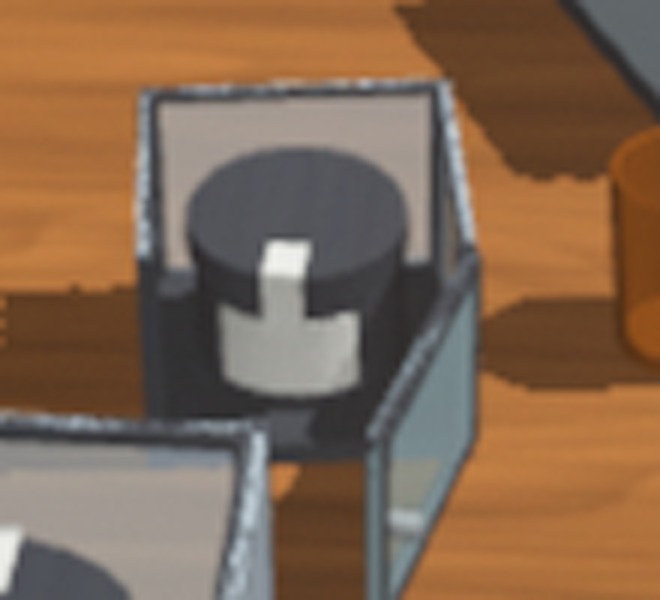

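```bash
python3 -m jog '-30 0 -20 0 0 0;-30 0 -20 0 0 0;-30 0 0 0 0 0;-10 0 0 0 0 0;0 0 0 0 0 0'; python3 - <<'E'
from h import *
s=snap('wrist','wrist7'); u,v=w2p(s,[.513,.041,.08]); print(u,v)
u0=int(max(0,min(u-80,480)));v0=int(max(0,min(v-75,250))); print(u0,v0)
cv2.imwrite('pics/w7c.png',cv2.resize(s['color'][v0:v0+150,u0:u0+160],None,fx=4,fy=4,interpolation=cv2.INTER_CUBIC))
E
```

```text
time_s: 7.75
ee_pos: [0.5582, 0.0671, 0.2216]
tool_rot: [0.807, -3.004, 0.039]
wrist_force: [0.8, 0.5, 0.2]
grip_width: -0.0
325.03047371643356 142.29748415207627
245 67
```

View pics/w7c.png

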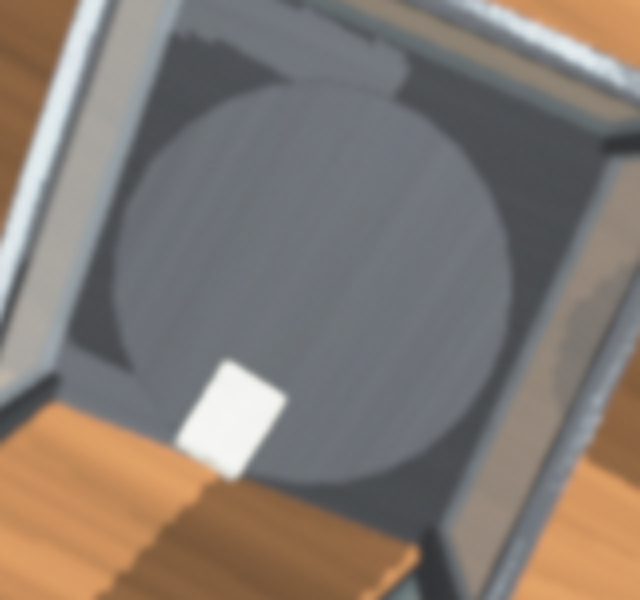

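```bash
python3 - <<'E'
from h import *
s=np.load('pics/wrist7.npz')
f=lambda x,y,z=.08:p2w(s,x/4+245,y/4+67,world_z=z)[:2]
g=lambda d:np.degrees(np.arctan2(d[1],d[0]))
C=f(312,282); print('C',C)
a=f(258,379);b=f(206,460)
print(a,b,g(a-C),g(b-C),g(b-a), g(f(288,400)-f(228,358))-90, g(f(236,480)-f(176,440))-90,g(f(176,440)-f(228,358)),g(f(236,480)-f(288,400)))
fz=lambda x,y:f(x,y,.01)
print('front',g(fz(420,550)-fz(60,402))-90,'right wall',g(fz(65,340)-fz(170,30)),'left wall',g(fz(440,520)-fz(605,165)), 'back',g(fz(600,125)-fz(350,15))-90)
print('front mid',(fz(420,550)+fz(60,402))/2)
cv2.imwrite('pics/w7f.png',cv2.resize(s['color'],(800,500)))
E
```

```text
C [0.51026479 0.03730303]
[0.53528075 0.03757576] [0.55790194 0.03642217] 0.6246424434815323 -1.059334429096556 -2.919336464579656 -5.074658762719807 -4.431426634533267 -3.027102486869733 -2.8160316479924075
front 7.30546303833701 right wall 8.41452972754538 left wall 7.567702388280182 back 7.954785749861443
front mid [0.57436449 0.05002861]
```

View pics/w7f.png

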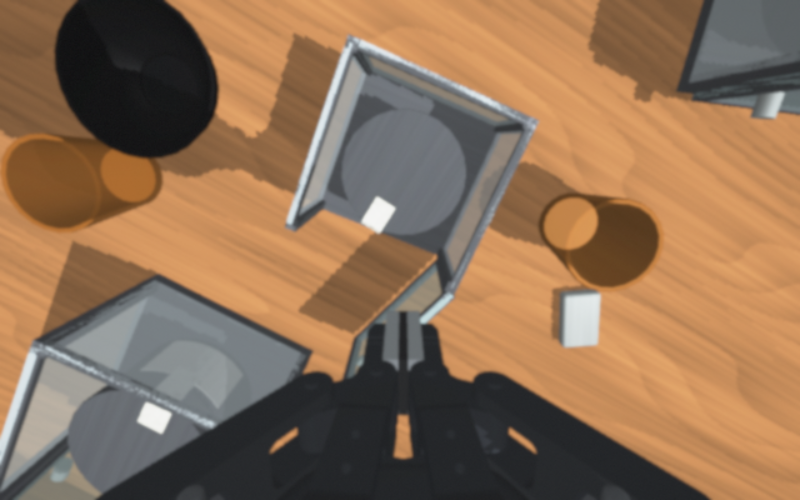

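```bash
python3 - <<'E'
from h import *
s=np.load('pics/scene6.npz'); T=np.linalg.inv(s['world_to_cam']); c=T[:3,3]; d=c-[.513,.041,.06]; print('cam az',np.degrees(np.arctan2(d[1],d[0])),c)
im=s['color'][160:260,260:370]
cv2.imwrite('pics/s6d.png',cv2.resize(im[30:75,25:75],None,fx=12,fy=12,interpolation=cv2.INTER_CUBIC))
s=np.load('pics/wrist7.npz'); c=s['color']
m=((c.min(2)>170)).astype(np.uint8); m[:150]=0; m[190:]=0; m[:,:280]=0; m[:,325:]=0
ct,_=cv2.findContours(m,cv2.RETR_EXTERNAL,cv2.CHAIN_APPROX_NONE); k=max(ct,key=cv2.contourArea)
M=cv2.moments(k); cx,cy=M['m10']/M['m00'],M['m01']/M['m00']
W=np.array([p2w(s,*q[0],world_z=.08)[:2] for q in k]); r=cv2.minAreaRect((W*1e4).astype(np.float32)); print('rect',r, cx,cy)
pc=p2w(s,cx,cy,world_z=.08)[:2]
for C in ([.5103,.0373],[.513,.041]):
  d=pc-C; print(pc,np.degrees(np.arctan2(d[1],d[0])))
E
```

```text
cam az 5.908450980144182 [1.44616488 0.13757232 0.68025795]
rect ((5467.08740234375, 362.7234191894531), (171.23992919921875, 236.19752502441406), 87.67451477050781) 302.1967213114754 171.40437158469942
[0.54646875 0.03614999] -1.821145707308408
[0.54646875 0.03614999] -8.245426747190175
```

View pics/s6d.png

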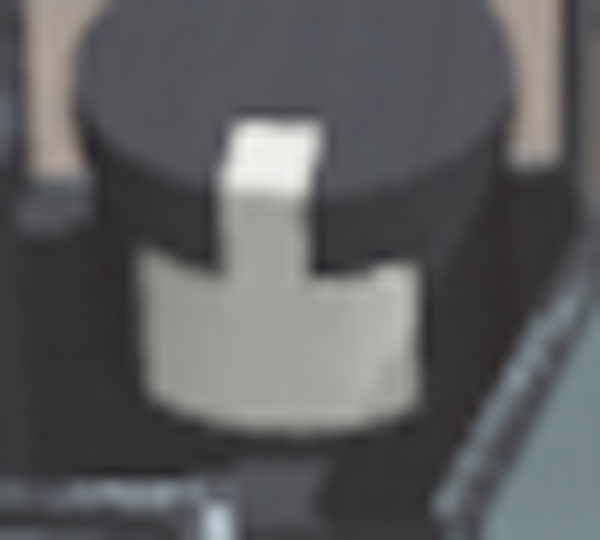

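```bash
python3 -m jog '30 -2 20 0 0 0;30 0 20 0 0 0;25 0 20 0 0 0;0 0 0 0 0 0'; python3 c.py
```

```text
time_s: 8.2
ee_pos: [0.4736, 0.0158, 0.1591]
tool_rot: [0.801, -2.994, 0.039]
wrist_force: [-0.3, -1.1, -0.8]
grip_width: 0.0002
t 8.2 r 46.7 th -147.4 z 159.1 toolx az -150.1 zax [-0.034 -0.035 -0.999] F [-0.3 -1.1 -0.8] Ft tool [ 0.8 -0.7  0.8]
```

```bash
python3 -m jog '-11 0 0 -0.013 -0.047 0;0 0 15 0 0 0;0 0 15 0 0 0;0 0 0 0 0 0';python3 c.py
```

```text
time_s: 8.6
ee_pos: [0.4785, 0.0178, 0.1269]
tool_rot: [0.804, -3.033, 0.003]
wrist_force: [-0.5, -0.3, -0.6]
grip_width: -0.0002
t 8.6 r 41.5 th -146.0 z 126.9 toolx az -150.3 zax [-0.003 -0.003 -1.   ] F [-0.5 -0.3 -0.6] Ft tool [ 0.5 -0.   0.6]
```

```bash
python3 -m jog '-6 1 10 0 0 0;-1 0 10 0 0 0;0 0 8 0 0 0;0 0 3 0 0 0;0 0 0 0 0 0';python3 c.py; python3 -m jog '0 0 2 0 0 0' >/dev/null;python3 c.py
```

```text
time_s: 9.1
ee_pos: [0.4847, 0.0224, 0.0944]
tool_rot: [0.804, -3.034, 0.004]
wrist_force: [-0.2, 0.2, 0.6]
grip_width: -0.0003
t 9.1 r 33.9 th -146.7 z 94.4 toolx az -150.3 zax [-0.002 -0.003 -1.   ] F [-0.2  0.2  0.6] Ft tool [ 0.1  0.3 -0.6]
t 9.2 r 33.7 th -146.6 z 92.5 toolx az -150.3 zax [-0.002 -0.003 -1.   ] F [-0.5  0.9  0.2] Ft tool [ 0.   1.1 -0.2]
```

```bash
python3 -m jog '0 0 1 0 0 0' >/dev/null;python3 c.py; python3 -m jog '0 0 1 0 0 0' >/dev/null;python3 c.py;python3 -m jog '0 0 0.8 0 0 0' >/dev/null;python3 c.py
```

```text
t 9.3 r 33.7 th -146.6 z 91.4 toolx az -150.3 zax [-0.002 -0.003 -1.   ] F [-0.2  0.  -0.3] Ft tool [0.2 0.1 0.3]
t 9.4 r 33.5 th -146.4 z 90.6 toolx az -150.3 zax [-0.001 -0.003 -1.   ] F [-1.1  0.1  3.6] Ft tool [ 0.9  0.7 -3.6]
t 9.5 r 33.5 th -146.4 z 90.3 toolx az -150.3 zax [-0.001 -0.004 -1.   ] F [-4.2 -1.1 13.2] Ft tool [  4.2   1.1 -13.2]
```

```bash
python3 -m jog '-0.2 -4 0.8 0.01 0 -0.04' >/dev/null;python3 c.py; python3 -m jog '-0.4 -4 0.8 0.01 0 -0.05' >/dev/null;python3 c.py
```

```text
t 9.6 r 33.7 th -140.8 z 90.3 toolx az -148.0 zax [ 0.003 -0.012 -1.   ] F [-3.4  2.3 11. ] Ft tool [  1.7   3.6 -11. ]
t 9.7 r 33.7 th -135.1 z 90.2 toolx az -145.0 zax [ 0.009 -0.021 -1.   ] F [-2.5  2.7  7.6] Ft tool [ 0.6  3.5 -7.7]
```

```bash
python3 -m jog '0 0 -5 0 0 0;0 0 -25 0 0 0;0 0 -40 0 0 0;-30 0 -40 0 0 0;-30 0 -20 0 0 0' >/dev/null; python3 -m jog '-30 0 0 0.02 0.01 0;-10 0 0 0 0 0;0 0 0 0 0 0;0 0 0 0 0 0';python3 c.py; python3 - <<'E'
from h import *
s=snap('wrist','wrist8'); u,v=w2p(s,[.512,.039,.08]); u0,v0=int(u-80),int(max(0,v-75)); print(u0,v0)
cv2.imwrite('pics/w8c.png',cv2.resize(s['color'][v0:v0+150,u0:u0+160],None,fx=4,fy=4,interpolation=cv2.INTER_CUBIC))
s=snap('scene','scene8');im=s['color'][160:260,260:370]
cv2.imwrite('pics/s8d.png',cv2.resize(im[10:75,20:80],None,fx=9,fy=9,interpolation=cv2.INTER_CUBIC))
E
```

```text
time_s: 10.6
ee_pos: [0.5707, 0.0774, 0.2267]
tool_rot: [0.929, -2.998, 0.068]
wrist_force: [0.3, -1.0, 0.3]
grip_width: 0.0003
t 10.6 r 68.2 th 32.3 z 226.7 toolx az -145.6 zax [ 0.011 -0.042 -0.999] F [ 0.3 -1.   0.3] Ft tool [ 0.3 -1.  -0.3]
250 42
```

View pics/w8c.png

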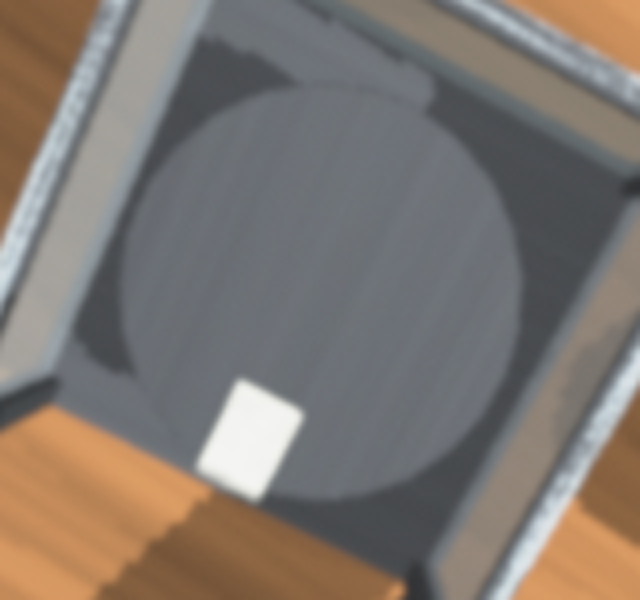

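View pics/s8d.png

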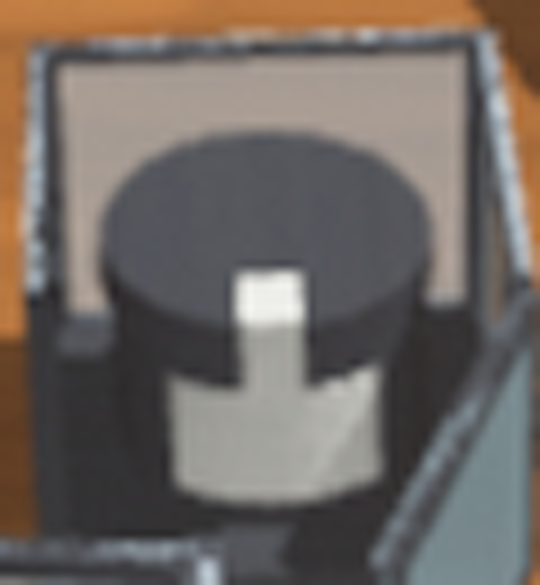

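```bash
python3 - <<'E'
from h import *
s=np.load('pics/wrist8.npz')
f=lambda x,y,z=.08:p2w(s,x/4+250,y/4+42,world_z=z)[:2]
g=lambda d:np.degrees(np.arctan2(d[1],d[0]))
C=f(322,289); print('C',C)
a=f(271,395);b=f(228,484)
print(g(a-C),g(b-C),g(b-a), g(f(303,412)-f(240,378))-90, g(f(260,502)-f(197,467))-90)
fz=lambda x,y:f(x,y,.01)
print('front',g(fz(395,582)-fz(60,405))-90,'right wall',g(fz(65,350)-fz(200,20)),'left wall',g(fz(430,560)-fz(620,220)), 'back',g(fz(620,175)-fz(350,20))-90)
E
```

```text
C [0.50959459 0.0371999 ]
8.325108039541103 8.281080847867175 8.231302621369565 6.643077476789998 5.412881038089026
front 6.601024741722654 right wall 8.938271777205646 left wall 7.791911001883651 back 6.959526329114894
```

```bash
python3 - <<'E'
from h import *
for n,pts in [('scene0',[(222,232),(303,235),(292,305),(200,292),(297,345),(207,338)]),('side0',[(233,98),(285,125),(243,155),(197,130),(258,182)]),('wrist0',[(395,148),(615,150),(385,320),(560,320)])]:
    s=np.load(f'pics/{n}.npz')
    for uv in pts:
        z=s['z_map'][uv[1]-2:uv[1]+3,uv[0]-2:uv[0]+3]; print(n,uv,p2w(s,*uv).round(3), p2w(s,*uv,world_z=.14).round(3)[:2], z.min().round(3),z.max().round(3))
E
python3 - <<'E'
import cv2
im=cv2.imread('pics/wrist0.png');cv2.imwrite('pics/w0d.png',cv2.resize(im[100:340,340:640],None,fx=2.5,fy=2.5))
E
```

```text
scene0 (222, 232) [ 0.741 -0.113  0.13 ] [ 0.753 -0.108] 0.905 0.921
scene0 (303, 235) [0.742 0.049 0.133] [0.751 0.05 ] 0.884 1.102
scene0 (292, 305) [0.903 0.047 0.11 ] [0.932 0.052] 0.758 0.776
scene0 (200, 292) [ 0.909 -0.106  0.134] [ 0.915 -0.103] 0.763 0.772
scene0 (297, 345) [0.897 0.051 0.002] [1.009 0.069] 0.821 0.837
scene0 (207, 338) [1.446 0.138 0.68 ] [ 1.007 -0.065] 0.0 0.83
side0 (233, 98) [ 0.888 -0.112  0.133] [ 0.881 -0.105] 1.152 2.613
side0 (285, 125) [ 0.788 -0.216  0.001] [ 0.695 -0.075] 1.129 1.299
side0 (243, 155) [0.741 0.054 0.119] [0.725 0.071] 1.012 1.037
side0 (197, 130) [0.887 0.046 0.134] [0.881 0.051] 0.0 1.093
side0 (258, 182) [0.675 0.09  0.089] [0.644 0.128] 0.996 1.024
wrist0 (395, 148) [0.73  0.045 0.133] [0.728 0.046] 0.237 0.239
wrist0 (615, 150) [0.9   0.044 0.134] [0.895 0.045] 0.237 0.243
wrist0 (385, 320) [ 0.733 -0.118  0.132] [ 0.731 -0.112] 0.289 0.292
wrist0 (560, 320) [ 0.899 -0.117  0.133] [ 0.892 -0.111] 0.288 0.291
```

View pics/w0d.png

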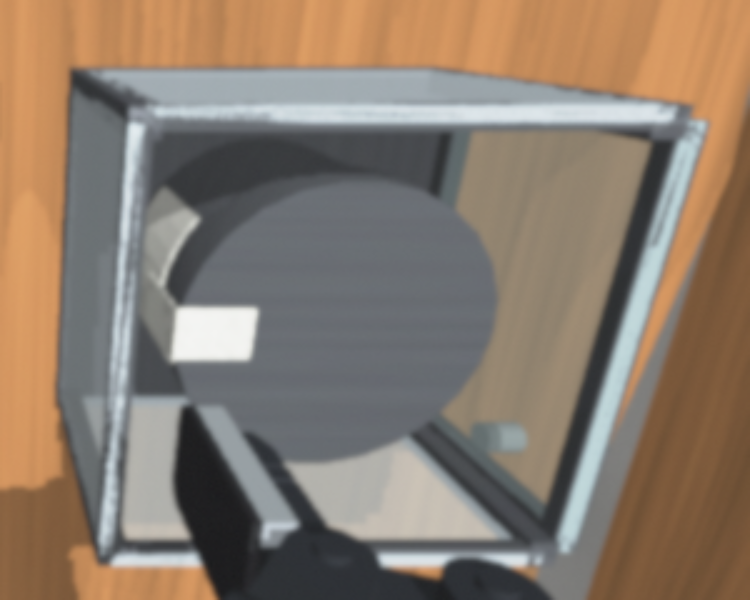

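```bash
python3 -m jog '-30 0 0 -0.02 -0.015 0;-30 0 0 -0.02 0 0;-30 0 0 0 0 0;-14 1 0 0 0 0;0 0 0 0 0 0';python3 c.py
```

```text
time_s: 11.2
ee_pos: [0.6539, 0.1308, 0.2232]
tool_rot: [0.916, -2.997, 0.004]
wrist_force: [-0.2, 0.3, 0.1]
grip_width: 0.0002
t 11.2 r 167.0 th 32.5 z 223.2 toolx az -146.0 zax [-0.007 -0.005 -1.   ] F [-0.2  0.3  0.1] Ft tool [-0.   0.3 -0.1]
```

```bash
python3 -m jog '-6 5 0 0 0 0;0 0 30 0 0 0;0 0 30 0 0 0;0 0 30 0 0 0;0 0 0 0 0 0';python3 c.py; python3 - <<'E'
from h import *
print(robot.read_state()['ee_pos'])
s=snap('scene','scene9')
cv2.imwrite('pics/s9.png',cv2.resize(s['color'][120:300,220:440],None,fx=3.3,fy=3.3,interpolation=cv2.INTER_CUBIC))
E
```

```text
time_s: 11.7
ee_pos: [0.6523, 0.1346, 0.1316]
tool_rot: [0.911, -2.997, 0.008]
wrist_force: [-0.4, -0.4, -0.3]
grip_width: 0.0001
t 11.7 r 167.8 th 33.9 z 131.6 toolx az -146.2 zax [-0.008 -0.007 -1.   ] F [-0.4 -0.4 -0.3] Ft tool [ 0.6 -0.2  0.4]
[0.65225638 0.13459946 0.13156596]
```

View pics/s9.png

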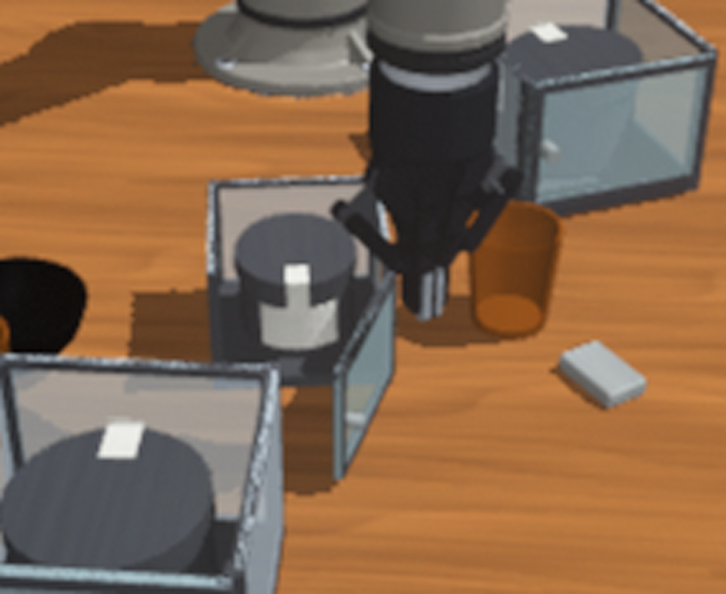

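```bash
python3 -m jog '0 0 22 0 0 0;0 0 20 0 0 0;0 0 2 0 0 0;0 0 0 0 0 0'; python3 c.py
```

```text
time_s: 12.15
ee_pos: [0.657, 0.1357, 0.098]
tool_rot: [-0.91, 3.002, -0.009]
wrist_force: [0.3, 0.8, -0.2]
grip_width: 0.0002
t 12.15 r 172.4 th 33.3 z 98.0 toolx az -146.3 zax [ 0.006 -0.004 -1.   ] F [ 0.3  0.8 -0.2] Ft tool [-0.7  0.5  0.2]
```

```bash
python3 -m jog '0 0 8 0 0 0;0 0 2 0 0 0;5 -5 0 0 0 0;3 -3 0 0 0 0;0 0 0 0 0 0'; python3 c.py; python3 -m jog '3 -3 0 0 0 0'|grep -E 'ee|force'; python3 -m jog '3 -3 0 0 0 0'|grep -E 'ee|force'
```

```text
time_s: 12.65
ee_pos: [0.6571, 0.1241, 0.0925]
tool_rot: [-0.907, 2.996, -0.01]
wrist_force: [0.0, -0.9, 1.1]
grip_width: 0.0
t 12.65 r 166.4 th 30.0 z 92.5 toolx az -146.3 zax [ 0.012 -0.003 -1.   ] F [ 0.  -0.9  1.1] Ft tool [ 0.4 -0.8 -1.1]
ee_pos: [0.6564, 0.1203, 0.0928]
wrist_force: [0.4, 0.1, 0.2]
ee_pos: [0.6555, 0.1156, 0.0929]
wrist_force: [0.0, -0.5, -0.4]
```

```bash
cat > d.py <<'E'
from h import *
H=np.array([.568,.108]); yaw=7.6
st=robot.read_state(); p=st['ee_pos']; M=R.from_rotvec(st['tool_rot']).as_matrix()
rel=p[:2]-H; r=np.hypot(*rel)*1e3; az=np.degrees(np.arctan2(rel[1],rel[0]))
off=5+17; psi=az-np.degrees(np.arcsin(off/r)); s=np.sqrt(r*r-off*off)
tgt=np.radians(psi-5); T=H+.001*(80*np.array([np.cos(tgt),np.sin(tgt)])+off*np.array([-np.sin(tgt),np.cos(tgt)]))
dw=np.r_[T-p[:2],0]; dw*=5e-3/np.linalg.norm(dw); dt=M.T@dw*1e3
print('t',round(st['time_s'],2),'p',(p*1e3).round(1),'psi-if-contact %.1f open %.1f deg s %.1f'%(psi,psi-(yaw-90),s),'5mm row',dt.round(1),'F',st['wrist_force'].round(1),'zax',M[:,2].round(3))
E
python3 d.py; python3 -m jog '3 -3 3 0 0 0' >/dev/null; python3 d.py; python3 -m jog '3 -3 3 0 0 0'>/dev/null; python3 d.py;  python3 -m jog '3 -3 0 0 0 0'>/dev/null; python3 d.py
```

```text
t 12.85 p [655.5 115.6  92.9] psi-if-contact -9.5 open 72.9 deg s 85.1 5mm row [ 4.7 -1.8 -0. ] F [ 0.  -0.5 -0.4] zax [ 0.013 -0.003 -1.   ]
t 12.95 p [655.  111.2  90.2] psi-if-contact -12.5 open 69.9 deg s 84.2 5mm row [ 4.6 -2.  -0. ] F [-0.  -0.1 -0.5] zax [ 0.014 -0.002 -1.   ]
t 13.05 p [654.1 106.6  87. ] psi-if-contact -15.7 open 66.7 deg s 83.3 5mm row [ 4.4 -2.3 -0. ] F [-0.3  0.9  0.8] zax [ 0.014 -0.002 -1.   ]
t 13.15 p [653.1 102.2  86.6] psi-if-contact -18.9 open 63.5 deg s 82.4 5mm row [ 4.3 -2.6 -0. ] F [ 0.7  0.4 -0. ] zax [ 0.014 -0.002 -1.   ]
```

```bash
python3 -m jog '4 -3 0 0 0 0;4 -3 0 0 0 0' >/dev/null; python3 d.py; python3 - <<'E'
from h import *
s=snap('scene','scene10')
cv2.imwrite('pics/s10.png',cv2.resize(s['color'][140:290,240:400],None,fx=4,fy=4,interpolation=cv2.INTER_CUBIC))
E
```

```text
t 13.35 p [649.8  92.3  86.5] psi-if-contact -26.1 open 56.3 deg s 80.3 5mm row [ 3.8 -3.2 -0. ] F [ 0.  -0.   0.2] zax [ 0.014 -0.001 -1.   ]
```

View pics/s10.png

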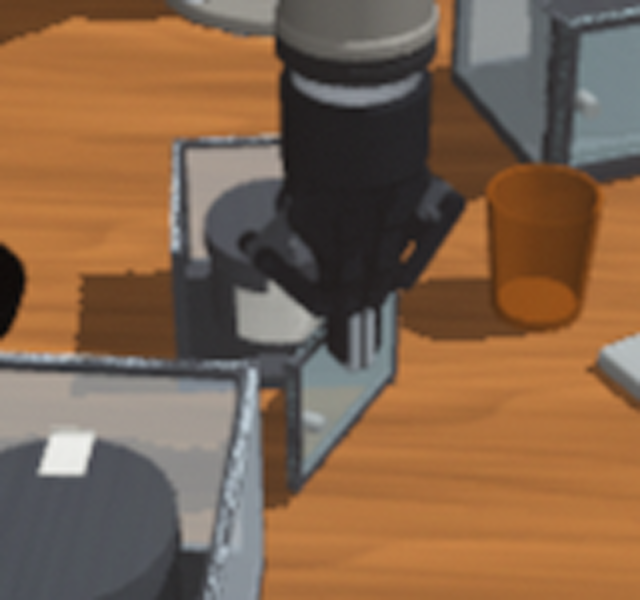

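```bash
python3 -m jog '4 -3 0 0 0 0;4 -3 0 0 0 0;4 -3 0 0 0 0' >/dev/null; python3 d.py;python3 -m jog '5 -3 0 0 0 0;5 -3 0 0 0 0' >/dev/null; python3 d.py; python3 -m jog '5 -2 0 0 0 0;5 -2 0 0 0 0' >/dev/null; python3 d.py
```

```text
t 13.7 p [643.8  76.9  86.3] psi-if-contact -37.9 open 44.5 deg s 78.9 5mm row [ 3.9 -3.2 -0. ] F [0.2 2.2 0.1] zax [ 0.013 -0.001 -1.   ]
t 13.9 p [638.3  65.7  86.3] psi-if-contact -46.6 open 35.8 deg s 79.0 5mm row [ 4.3 -2.5 -0. ] F [ 1.2  0.7 -0.2] zax [ 0.013 -0.001 -1.   ]
t 14.1 p [631.8  55.7  86.3] psi-if-contact -54.8 open 27.6 deg s 79.5 5mm row [ 4.8 -1.6 -0. ] F [0.4 1.3 0.2] zax [ 0.013 -0.001 -1.   ]
```

```bash
python3 -m jog '5 -1.5 0 0 0 0;5 -1.5 0 0 0 0' >/dev/null; python3 d.py;python3 -m jog '5 -1 0 0 0 0' >/dev/null; python3 d.py; python3 -m jog '4 0 0 0 0 0' >/dev/null; python3 d.py; python3 - <<'E'
from h import *
s=snap('scene','scene11')
cv2.imwrite('pics/s11.png',cv2.resize(s['color'][140:290,240:400],None,fx=4,fy=4,interpolation=cv2.INTER_CUBIC))
E
```

```text
t 14.3 p [624.7  46.8  86.3] psi-if-contact -62.5 open 19.9 deg s 80.5 5mm row [ 5.  -0.3 -0. ] F [1.1 1.1 0.8] zax [ 0.013 -0.001 -1.   ]
t 14.4 p [620.8  42.7  86.3] psi-if-contact -66.2 open 16.2 deg s 81.0 5mm row [ 5.   0.5 -0.1] F [ 0.6  1.1 -0. ] zax [ 0.014 -0.001 -1.   ]
t 14.5 p [617.3  40.   86.3] psi-if-contact -69.2 open 13.2 deg s 81.0 5mm row [ 4.9  0.7 -0.1] F [ 0.7  1.4 -0.1] zax [ 0.014 -0.002 -1.   ]
```

View pics/s11.png

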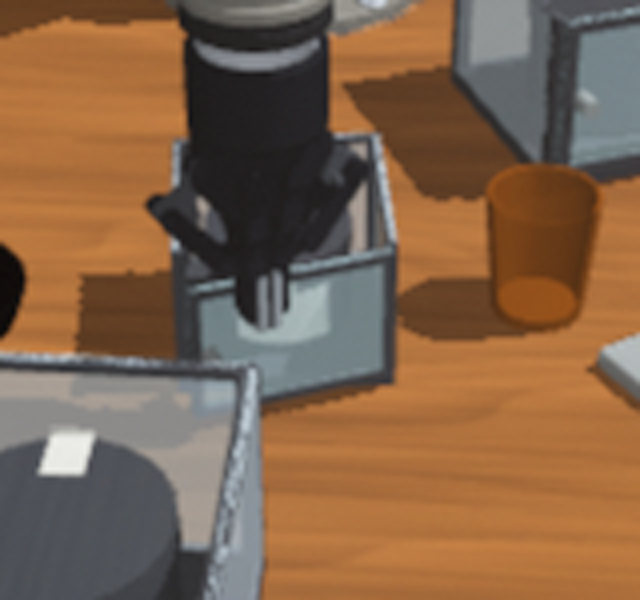

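```bash
python3 -m jog '3 0.7 0 0 0 0' >/dev/null; python3 d.py;python3 -m jog '3 0.7 0 0 0 0' >/dev/null; python3 d.py; for k in 1; do python3 -m jog '2 0.7 0 0 0 0' >/dev/null; python3 d.py; python3 -m jog '1.5 0.5 0 0 0 0' >/dev/null; python3 d.py;  python3 -m jog '1.5 0.5 0 0 0 0' >/dev/null; python3 d.py; done
```

```text
t 14.65 p [613.9  38.2  86.2] psi-if-contact -71.9 open 10.5 deg s 80.6 5mm row [ 5.   0.6 -0.1] F [-0.1  0.   0.4] zax [ 0.014 -0.002 -1.   ]
t 14.75 p [610.9  36.9  86.2] psi-if-contact -74.2 open 8.2 deg s 80.1 5mm row [ 5.   0.5 -0.1] F [ 0.5  0.5 -0.5] zax [ 0.014 -0.002 -1.   ]
t 14.85 p [608.7  36.2  86.2] psi-if-contact -75.9 open 6.5 deg s 79.6 5mm row [ 5.   0.3 -0.1] F [ 2.4 -1.4  0.4] zax [ 0.014 -0.003 -1.   ]
t 14.95 p [607.1  35.5  86.2] psi-if-contact -77.1 open 5.3 deg s 79.4 5mm row [ 5.   0.3 -0.1] F [ 0.8 -0.5  0.4] zax [ 0.014 -0.003 -1.   ]
t 15.05 p [605.5  35.   86.2] psi-if-contact -78.3 open 4.1 deg s 79.1 5mm row [ 5.   0.2 -0.1] F [0.9 0.1 0.5] zax [ 0.014 -0.003 -1.   ]
```

```bash
for k in 1; do python3 -m jog '1.2 0.4 0 0 0 0' >/dev/null; python3 d.py; python3 -m jog '1 0.3 0 0 0 0' >/dev/null; python3 d.py;  python3 -m jog '1 0.3 0 0 0 0' >/dev/null; python3 d.py; python3 -m jog '1 0.3 0 0 0 0' >/dev/null; python3 d.py; done
```

```text
t 15.15 p [604.2  34.6  86.2] psi-if-contact -79.3 open 3.1 deg s 78.8 5mm row [ 5.   0.1 -0.1] F [ 2.  -1.2  0.1] zax [ 0.014 -0.003 -1.   ]
t 15.25 p [603.2  34.3  86.3] psi-if-contact -80.1 open 2.3 deg s 78.7 5mm row [ 5.   0.1 -0.1] F [ 0.4 -0.8 -0.6] zax [ 0.014 -0.003 -1.   ]
t 15.35 p [602.1  34.   86.2] psi-if-contact -80.9 open 1.5 deg s 78.5 5mm row [ 5.   0.1 -0.1] F [ 1.2 -0.3  0.6] zax [ 0.014 -0.003 -1.   ]
t 15.45 p [601.   33.7  86.2] psi-if-contact -81.7 open 0.7 deg s 78.3 5mm row [ 5.   0.  -0.1] F [ 1.3 -0.5 -0.6] zax [ 0.014 -0.003 -1.   ]
```

```bash
for k in 1; do python3 -m jog '0.7 0.2 0 0 0 0' >/dev/null; python3 d.py; python3 -m jog '0.7 0.2 0 0 0 0' >/dev/null; python3 d.py;  python3 -m jog '0.7 0.2 0 0 0 0' >/dev/null; python3 d.py; python3 -m jog '0.7 0.2 0 0 0 0' >/dev/null; python3 d.py; done
```

```text
t 15.55 p [600.3  33.5  86.2] psi-if-contact -82.3 open 0.1 deg s 78.2 5mm row [ 5.  -0.  -0.1] F [ 0.8 -0.2 -0.4] zax [ 0.014 -0.003 -1.   ]
t 15.65 p [599.6  33.3  86.2] psi-if-contact -82.8 open -0.4 deg s 78.1 5mm row [ 5.  -0.  -0.1] F [ 1.4 -0.1 -0.2] zax [ 0.014 -0.003 -1.   ]
t 15.75 p [598.8  33.1  86.2] psi-if-contact -83.4 open -1.0 deg s 77.9 5mm row [ 5.  -0.1 -0.1] F [1.9 0.4 0.5] zax [ 0.014 -0.003 -1.   ]
t 15.85 p [598.1  32.9  86.2] psi-if-contact -83.9 open -1.5 deg s 77.8 5mm row [ 5.  -0.  -0.1] F [1.2 0.1 0.4] zax [ 0.015 -0.003 -1.   ]
```

```bash
for k in 1; do python3 -m jog '0.7 0.2 0 0 0 0' >/dev/null; python3 d.py; python3 -m jog '0.7 0.2 0 0 0 0' >/dev/null; python3 d.py;  python3 -m jog '0.7 0.2 0 0 0 0' >/dev/null; python3 d.py; python3 -m jog '0.7 0.2 0 0 0 0' >/dev/null; python3 d.py; done;python3 - <<'E'
from h import *
s=snap('scene','scene12')
cv2.imwrite('pics/s12.png',cv2.resize(s['color'][160:260,260:370],None,fx=6,fy=6,interpolation=cv2.INTER_CUBIC))
E
```

```text
t 15.95 p [597.3  32.7  86.2] psi-if-contact -84.5 open -2.1 deg s 77.7 5mm row [ 5.  -0.1 -0.1] F [ 1.2 -0.2  0.6] zax [ 0.014 -0.003 -1.   ]
t 16.05 p [596.6  32.6  86.2] psi-if-contact -85.1 open -2.7 deg s 77.5 5mm row [ 5.  -0.1 -0.1] F [0.5 0.7 0.7] zax [ 0.015 -0.003 -1.   ]
t 16.15 p [596.1  32.5  86.3] psi-if-contact -85.4 open -3.0 deg s 77.5 5mm row [ 5.  -0.1 -0.1] F [ 1.6  0.8 -0.8] zax [ 0.015 -0.003 -1.   ]
t 16.25 p [596.   32.5  86.4] psi-if-contact -85.5 open -3.1 deg s 77.5 5mm row [ 5.  -0.1 -0.1] F [ 3.8  0.1 -2.7] zax [ 0.017 -0.002 -1.   ]
```

View pics/s12.png

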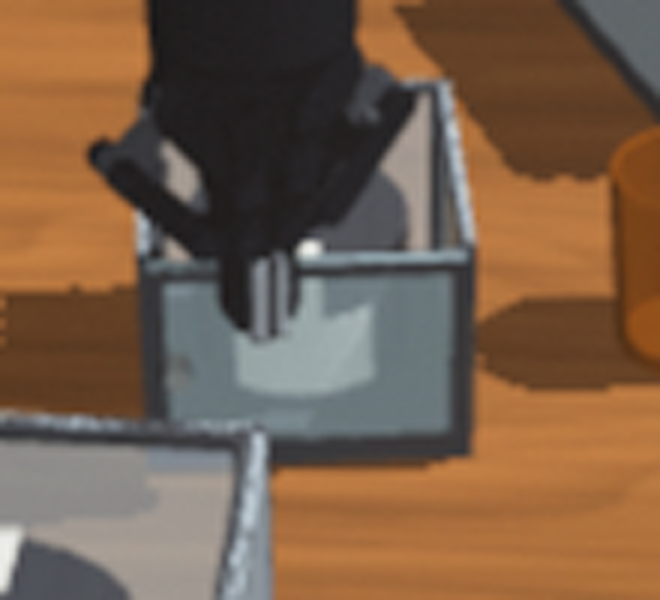

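```bash
python3 -m jog '0.9 0.3 0 0 0 0' >/dev/null; python3 d.py; python3 -m jog '1 0.4 0 0 0 0' >/dev/null; python3 d.py;python3 -m jog '1 0.4 0 0 0 0' >/dev/null; python3 d.py
```

```text
t 16.4 p [596.   32.5  86.5] psi-if-contact -85.5 open -3.1 deg s 77.5 5mm row [ 5.  -0.1 -0.1] F [ 6.2  0.4 -3.2] zax [ 0.018 -0.001 -1.   ]
t 16.5 p [596.   32.5  86.6] psi-if-contact -85.5 open -3.1 deg s 77.5 5mm row [ 5.  -0.1 -0.1] F [ 6.9  0.9 -5.7] zax [ 0.021 -0.    -1.   ]
t 16.6 p [596.   32.5  86.6] psi-if-contact -85.5 open -3.1 deg s 77.4 5mm row [ 5.  -0.1 -0.1] F [ 6.1  1.3 -4.6] zax [ 0.023  0.001 -1.   ]
```

```bash
python3 -m jog '-3 -1.4 0 0 0 0;-9 -4 0 0 0 0;-13.5 -6.5 0 0 0 0;0 0 -30 0 0 0;0 0 -40 0 0 0' >/dev/null; python3 d.py; python3 -m jog '0 0 -40 0 0 0;-20 0 -30 0 0 0;-40 20 -20 0 0 0;0 0 0 0 0 0;0 0 0 0 0 0' >/dev/null; python3 d.py; python3 - <<'E'
from h import *
s=snap('scene','scene13')
cv2.imwrite('pics/s13.png',cv2.resize(s['color'][160:260,260:370],None,fx=6,fy=6,interpolation=cv2.INTER_CUBIC))
cv2.imwrite('pics/s13f.png',s['color'])
s=snap('wrist','wrist13'); cv2.imwrite('pics/w13.png',cv2.resize(s['color'],(800,500)))
E
```

```text
t 17.1 p [618.3  35.6 152.1] psi-if-contact -69.7 open 12.7 deg s 85.3 5mm row [ 3.8  3.3 -0. ] F [0.3 0.7 0.4] zax [ 0.004 -0.002 -1.   ]
t 17.6 p [659.7  87.2 251.2] psi-if-contact -26.3 open 56.1 deg s 91.5 5mm row [ 4.6  2.1 -0. ] F [-0.5 -0.7  0.1] zax [ 0.006 -0.002 -1.   ]
```

View pics/s13.png

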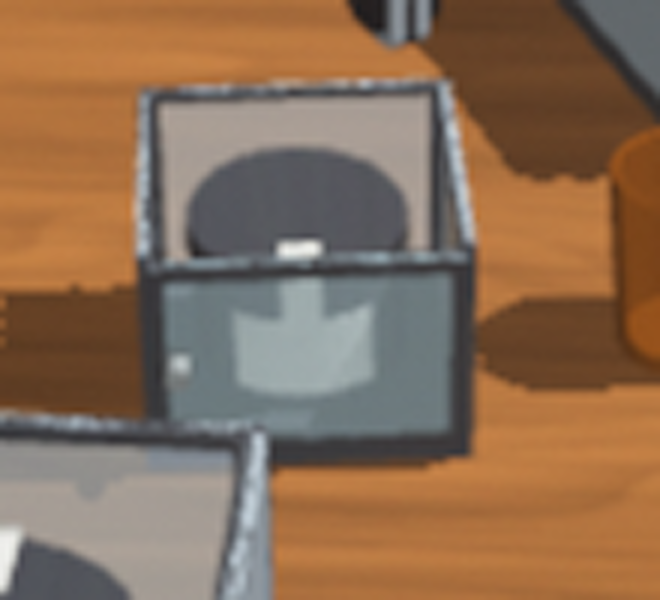

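View pics/w13.png

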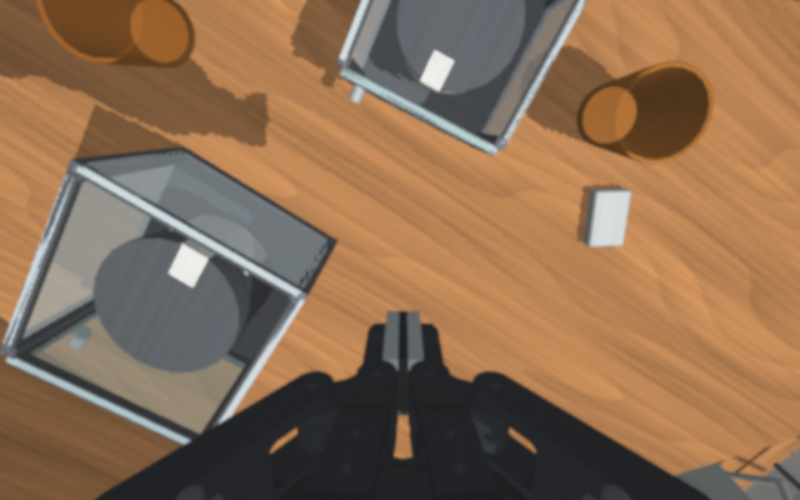

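View pics/s13f.png

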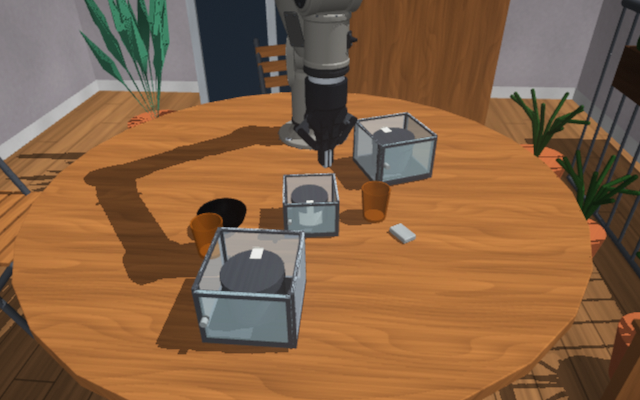

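The door is flush and shut. The label faces the door, the bystanders haven't moved, and the arm is clear. Handing in.

```bash
python3 -c "
from bench import robot
print(robot.close_job())"
```

```text
the job is handed in; nothing more can be done
None
```

I turned the tin about 127° counter-clockwise by dragging a fingertip on its lid, in two strokes. Then I swung the glass door shut with the closed fingers, lifted clear and handed in at about 17.7 s.

- **Label:** the last top view before closing put the paper strip at about 8.3°. Its short edges read 5.4° to 6.6°. The lantern's front faces about 7.6°, so the label is square to within a couple of degrees. The scene camera read slightly more, about 8° to 11°. The tin was not touched after that.
- **Door:** it stopped moving when pressed against its stop, and looks flush in both the scene and wrist pictures after I backed off. My rough hinge geometry read -3° at the stop, which I put down to the assumed finger offset.
- **Forces:** the highest readings were about 15 N pressing on the lid and about 9 N on the door, both under the 22 N limits. I only read forces at the end of each move, so a brief peak between readings would not show.
- **Bystanders:** the bowl, lighter case and tumblers look unmoved in the final scene picture. That was by eye; I did not measure their positions again.

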